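Nest the reducer cups and brass inserts on the calibration stands

TASK

Make up the two probe wells for a temperature comparison. In the round stand build the nest from the outside in, in this order: first the wide aluminium cup, then the narrow aluminium cup inside it, then the thickest of the three brass inserts inside that; and set the slimmest insert in the socket of the square stand. Everything stands upright and fully down on its seat, released, and the middle-sized insert, the solder spool and the bottle stay where they are.

Things in the scene. Friction and masses are not known exactly. Their poses are not given: they have to be found in the camera images.
- round_seat (a point): Round stand fixed to the worktop: black disc 102 mm in diameter and 7 mm thick, carrying a grey round dish with a flat floor 10 mm above the worktop, inner diameter 72 mm, outer diameter 84 mm, its rim 15 mm above the worktop (5 mm above its floor). The point is the centre of the dish floor; z up.
- square_seat (a point): Square stand fixed to the worktop: black plate 86 x 86 mm, 7 mm thick, carrying a grey upright socket in its middle with a flat floor 10 mm above the worktop, inner diameter 30 mm, outer diameter 42 mm, its rim 22 mm above the worktop (12 mm above its floor). The point is the centre of the socket floor; z up.
- wide_cup_mid (a point): Wide plain aluminium cup, open at the top, loose: outer diameter 62 mm, inner diameter 52 mm, 24 mm tall, solid floor 8 mm thick, 0.1 kg. The point is on its axis half-way up (12 mm above its underside); z along its axis, up. Can be gripped across its outside.
- narrow_cup_mid (a point): Narrow plain aluminium cup, open at the top, loose: outer diameter 44 mm, inner diameter 38 mm, 36 mm tall, solid floor 8 mm thick, 0.08 kg. The point is on its axis half-way up (18 mm above its underside); z along its axis, up. Seated in the wide cup its top stands 20 mm above the wide cup's rim, so grip its upper part.
- thick_insert_mid (a point): The thickest of three brass-coloured probe inserts: a plain upright cylinder, 30 mm in diameter and 45 mm tall, with small probe bores in its top, standing on the worktop at the start. Weighs about 0.12 kg. Seated in the narrow cup its top stands 17 mm above the narrow cup's rim, so grip its upper part. The point is its centre, 22.5 mm above its underside; z along its axis, up.
- middle_insert_mid (a point): The middle-sized one of three brass-coloured probe inserts: a plain upright cylinder, 26 mm in diameter and 45 mm tall, with small probe bores in its top, standing on the worktop at the start. Not needed; leave it where it stands. The point is its centre, 22.5 mm above its underside; z along its axis, up.
- slim_insert_mid (a point): The slimmest of three brass-coloured probe inserts: a plain upright cylinder, 22 mm in diameter and 45 mm tall, with small probe bores in its top, standing on the worktop at the start. Weighs about 0.12 kg. Seated in the square stand's socket its top stands 33 mm above the socket's rim. The point is its centre, 22.5 mm above its underside; z along its axis, up.
- spool_mid (a point): Solder spool with blue flanges, 58 mm in diameter, 36 mm tall, standing loose behind the stands; leave it. The point is its centre, 18 mm above the worktop.
- bottle_mid (a point): White bottle with a red nozzle cap, 47 mm in diameter, 134 mm tall, loose at the left of the work; leave it. The point is its centre, 67 mm above the worktop.
Things that resemble listed ones, but are neither listed nor needed, are in the scene too. Leave any orange or purple look-alike of the part that bears narrow_cup_mid alone.

How it is judged (in metres and radians):
On the way, in this order (a step that is already met when the one before it is completed fails the run):
1. the wide cup is seated in the round stand (horizontal distance between wide_cup_mid and round_seat below 0.008 m and z of wide_cup_mid in the frame of round_seat between 0.009 and 0.015 m and angle between wide_cup_mid's own z axis and vertical below 0.08 rad), for 0.2 s.
2. then the narrow cup is seated in the wide cup, in the stand (all of step 1 and horizontal distance between narrow_cup_mid and wide_cup_mid below 0.007 m and z of narrow_cup_mid in the frame of wide_cup_mid between 0.011 and 0.017 m and angle between narrow_cup_mid's own z axis and vertical below 0.08 rad), for 0.2 s.
3. then the thickest insert is seated in the narrow cup (all of step 2 and horizontal distance between thick_insert_mid and narrow_cup_mid below 0.007 m and z of thick_insert_mid in the frame of narrow_cup_mid between 0.0095 and 0.0155 m and angle between thick_insert_mid's own z axis and vertical below 0.08 rad), for 0.2 s.
At the end, for the whole second after the job is handed in: Wide cup in the round stand's dish, narrow cup in the wide cup, thickest insert in the narrow cup, slimmest insert in the square stand's socket; each within 3 mm of fully down, within 7 mm of the centre of what holds it (wide cup 8 mm), tilted under 0.08 rad (all of step 3 and horizontal distance between slim_insert_mid and square_seat below 0.007 m and z of slim_insert_mid in the frame of square_seat between 0.0195 and 0.0255 m and angle between slim_insert_mid's own z axis and vertical below 0.08 rad); the robot touches nothing.
It fails at once if the middle-sized insert is moved more than 30 mm (distance of middle_insert_mid from where it was at the start of the episode above 0.03 m).
It fails at once if the solder spool is moved more than 30 mm (distance of spool_mid from where it was at the start of the episode above 0.03 m).
It fails at once if the bottle is moved more than 30 mm (distance of bottle_mid from where it was at the start of the episode above 0.03 m).
It also fails if it takes over 104 s, if anything falls off the work surface, if the arm or the gripper's body presses on something with over 40 N, if the wrist force passes 120 N, or if a joint passes its speed limit or range.

ROBOT

A 6-joint arm with a two-finger parallel gripper is mounted at the origin on a cart in front of the work surface, level with it; the furniture and walls round the work are solid. World frame = base frame: x ahead of the robot, y to its left, z up, the work surface at z = 0. Lengths are in mm, angles in rad, forces in N, time in s.
With the tool pointing down it reaches from about 350 to 875 mm from the base axis. Payload 4.2 kg.
Tool frame: the origin (TCP) lies on the mounting face of the last link; the fingertips stand 173 mm ahead of it and the grasp point (between the pads) lies 155 mm ahead of it; z points along the fingers, y is the direction in which the jaws open and shut (so a half turn about z gives the same grasp; the last joint's range is limited). The gripper opens to 85 mm and grips with 20 to 120 N. Pads are 22 mm wide; open, the fingers measure 114 mm over their backs; the gripper's body (76 mm by 85 mm) begins 54 mm behind the grasp point. The pads swing forward as they close: fully open they stand 13 mm farther back than shut.
Start: joints at [-0.938, 0.385, 0.008, 0, -1.194, -0.259], TCP at [228.236, -581.815, 404.712] pointing down, gripper open.
Joint ranges: [-3.14, 3.14], [-1.21, 2.06], [-1.07, 1.41], [-3.16, 2.05], [-2.99, -0.16], [-3.1, 3.1]. Speed limits (rad/s): [2.79, 2.79, 3.14, 3.14, 3.14, 3.14].

INTERFACE

Orientations are given as a unit quaternion [x, y, z, w].
In Python, from bench import arm gives the robot as it stands. The module is installed in compiled form; this text tells all that it offers.
- The arm moves only by the tool play_rows, never from a script. Its argument "moves" is a list of rows, each a list of 3 entries, a list of its own where there are three numbers: the shift along the world's x, y, z in units of 30 cm (1.0 is 30 cm), then the turn about the world's z in units of 30 degrees (1.0 is 30 degrees), then the gripper's target within -1 to 1 (shut at 1, half-way at 0, fully open at -1). In form: [[[x, y, z], turn, jaw], ...]. A call has 1 to 12 rows; each row is the pose to reach, as a shift and turn from the pose measured when the call began; what a row does not reach only later rows make up. A row lasts 1/8 s, in which the tool goes at most 62.5 mm and 10.7 degrees, less where a joint would pass 70% of its speed; a pose out of reach is approached as far as the arm can. A call with a number of a shift or a turn outside -1 to 1 is refused whole. A call with a gripper value outside its range is refused whole. The fingers move at their own pace and stop on an object; the grip force is fixed at half the most. Time passes only in rows, so rows that repeat a pose let the fingers close. It gives the time, the measured TCP pose, the force and the opening at its end, in the units of the state.
- arm.read_state(): the state, without advancing time (a new reading comes with each control period).
- arm.get_image(name): name is "scene" or "top" or "wrist"; returns a dict with "pixels" (480x640x3 uint8, red, green, blue), "vfov" (degrees; the focal length in pixels is half the picture's height over the tangent of half this angle, whatever the lens; pixels are square), "cx", "cy" (the principal point, pixels), "xyz" and "rotation" of the camera in the world. Camera axes: x right, y up, looking along -z (the intrinsics and any distortion apply to the point x, -y, -z); pixel columns grow to the right and rows downward; lengths in mm; the calibration is good to about 2 mm. A picture is of the moment at which its call begins. There is no depth.
- arm.job_done(): hands the job in, once; it reports no verdict.
Trained networks look in a picture, given as the dict that the camera call returned (one of the last four; its "shot" number tells which), for a name from the list of things; names that differ only in an ending like _2 or _b are one class to them, and where a whole thing is asked for, a point or a joint stands for the part that bears it (a point fixed in the world has none). Each returns a list of dicts, best first, with "conf" (0 to 1); they miss things now and then, are a little off and sometimes report something else, mostly with a low value. They report only what shows in the picture. A call takes as long as a camera call. They do not tell look-alikes from the thing itself.
- arm.look_for(name, picture): "centre" ([x, y, z] in mm, in world coordinates, good to about 4 mm: the middle of the surface that is visible of it).
The state is a dict: "clock": time; "joints": joint angles; "joint_vel": joint speeds; "joint_efforts": joint torques, N m; "position": TCP position; "ee_rot": TCP orientation; "contact_force": force on the tool from outside, world axes, zero at the start; "wrist_torque": the same for the moment, N m; "gripper_width": finger opening in mm.
Only numpy, scipy, OpenCV 4.12 (cv2) and the standard library are available. Lean on these libraries where they do the work, as an engineer would, in place of code of your own. Each camera call takes 0.05 s, during which the arm holds its last target.

## Working session

There is one attempt and no reset: what is moved stays moved. The work goes in short steps, Python scripts to look and compute and a tool call to move; the robot and the scene stay as the last step left them, time stands still between calls to the robot, and variables do not carry over. Pictures are saved under pics/ and viewed, and the job is handed in when it is done.

Besides the shell and the picture viewer there is one more tool, called after "Request:" in YAML: its name, and indented under it one key for each argument. play_rows: Moves the arm, as the interface text tells. Shifts and turns lie within -1 to 1; 1 stands for 30 cm of shift or 30 degrees of turn. Its arguments: {"type":"object","properties":{"moves":{"type":"array"}},"required":["moves"]}

```bash
mkdir -p pics
cat > h.py <<'E'
import numpy as np, cv2
from bench import arm
def save(im,n): cv2.imwrite('pics/'+n+'.png',cv2.cvtColor(im['pixels'],cv2.COLOR_RGB2BGR))
E
python3 - <<'E'
from h import *
print(arm.read_state())
N=['wide_cup_mid','narrow_cup_mid','thick_insert_mid','middle_insert_mid','slim_insert_mid','spool_mid','bottle_mid','round_seat','square_seat']
for c in ['scene','top']:
    im=arm.get_image(c); save(im,c+'0'); print(c,{k:v for k,v in im.items() if k!='pixels'})
    for n in N:
        try: print(n,[(np.round(d['centre']).tolist(),round(d['conf'],2)) for d in arm.look_for(n,im)])
        except Exception as e: print(n,e)
E
```

```text
{'clock': 0.0, 'joints': array([-9.38360635e-01,  3.85547425e-01,  6.59419998e-03, -5.04452871e-04,
       -1.19402720e+00, -2.58611436e-01]), 'joint_vel': array([ 0.00018681, -0.00047289, -0.0005579 ,  0.0002853 ,  0.00191585,
        0.0001184 ]), 'joint_efforts': array([ 1.07329520e-04, -3.92294168e+01,  1.88404101e+01,  4.18628410e+00,
       -4.57893329e-03,  3.68722951e-06]), 'position': array([ 228.19269713, -581.61595117,  403.61350078]), 'ee_rot': array([-1.85734146e-01,  9.82599399e-01,  1.08647117e-03, -2.59046942e-04]), 'contact_force': array([-0.63459794, -0.90133629, -0.69671879]), 'wrist_torque': array([-0.02063551,  0.01933148, -0.01275674]), 'gripper_width': 85.29505785587719}
scene {'vfov': 57.79193078106469, 'cx': 317.0451612336581, 'cy': 238.02438619474052, 'xyz': array([159.63893871, 822.11675188, 392.67973325]), 'rotation': array([-0.13430756,  0.53614348,  0.80260468, -0.2243599 ]), 'shot': 1}
wide_cup_mid [([458.0, -161.0, 14.0], 0.61)]
narrow_cup_mid [([458.0, 94.0, 25.0], 0.91), ([515.0, 199.0, 24.0], 0.74), ([544.0, 86.0, 21.0], 0.71)]
thick_insert_mid [([4
[... 398 characters left out ...]
5509711876, 'cx': 314.30608758270535, 'cy': 239.71910143076005, 'xyz': array([ 426.38808885,  110.4487164 , 1135.75086679]), 'rotation': array([-0.0570248 ,  0.033744  ,  0.71510229, -0.69587228]), 'shot': 2}
wide_cup_mid [([462.0, -175.0, 10.0], 0.91), ([443.0, 196.0, 44.0], 0.71)]
narrow_cup_mid [([465.0, 81.0, 11.0], 0.84), ([551.0, 71.0, 8.0], 0.79), ([520.0, 192.0, 10.0], 0.56)]
thick_insert_mid [([444.0, 195.0, 41.0], 0.54)]
middle_insert_mid [([434.0, 319.0, 48.0], 0.43)]
slim_insert_mid []
spool_mid []
bottle_mid [([645.0, 415.0, 81.0], 0.78), ([444.0, 197.0, 41.0], 0.4)]
round_seat [([630.0, 256.0, 10.0], 0.8)]
square_seat [([633.0, -79.0, 12.0], 0.79), ([647.0, 418.0, 84.0], 0.59)]
```

View pics/scene0.png

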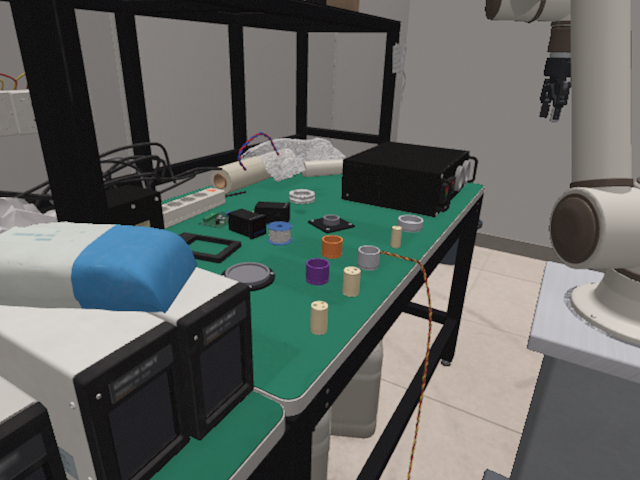

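View pics/top0.png

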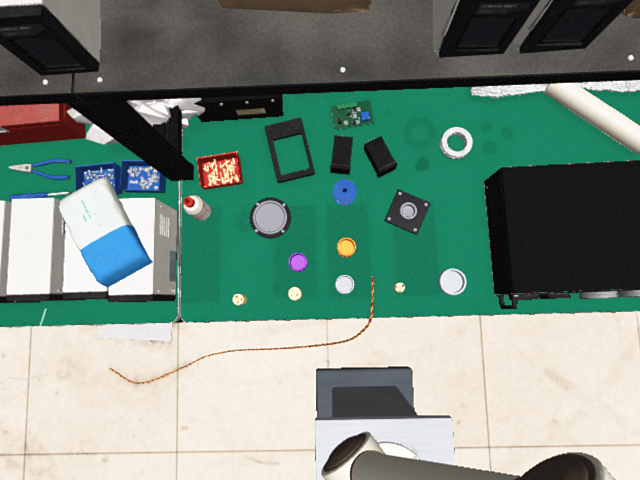

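The top picture shows inserts at about (238,299), (294,293) and (400,287). The aluminium narrow cup is at (345,284), with look-alikes in orange (346,247) and purple (298,262). The wide cup is at (452,281), with a white ring look-alike at (456,142). The round dish is at (270,217) and the square stand at (408,211). Next I'll take close crops and measure diameters.

```bash
cat >> h.py <<'E'
from scipy.spatial.transform import Rotation as R
def f_(im): return 240/np.tan(np.radians(im['vfov'])/2)
def ray(im,u,v):
    d=np.array([(u-im['cx'])/f_(im),-(v-im['cy'])/f_(im),-1.]); return R.from_quat(im['rotation']).apply(d)
def at_z(im,u,v,z):
    d=ray(im,u,v); o=np.array(im['xyz']); return o+d*(z-o[2])/d[2]
def proj(im,p):
    q=R.from_quat(im['rotation']).inv().apply(np.array(p)-im['xyz']); f=f_(im)
    return im['cx']+f*q[...,0]/-q[...,2], im['cy']-f*q[...,1]/-q[...,2]
def circ(im,p,r):
    a=np.linspace(0,2*np.pi,40); P=np.array(p)+r*np.c_[np.cos(a),np.sin(a),0*a]
    return np.c_[proj(im,P)]
E
python3 - <<'E'
from h import *
im=arm.get_image('top'); px=cv2.cvtColor(im['pixels'],cv2.COLOR_RGB2BGR)
c=px[190:310,225:475]; c=cv2.resize(c,None,fx=3.2,fy=3.2,interpolation=cv2.INTER_CUBIC); cv2.imwrite('pics/c1.png',c)
im2=arm.get_image('scene'); px=cv2.cvtColor(im2['pixels'],cv2.COLOR_RGB2BGR)
c=px[190:340,220:440]; c=cv2.resize(c,None,fx=3.6,fy=3.6,interpolation=cv2.INTER_CUBIC); cv2.imwrite('pics/c2.png',c)
for n,u,v,z in [('ins L',238,299,45),('ins M',294,293,45),('ins R',400,287,45),('narrow',345,284,36),('wide',452,281,24),('round',270,217,12),('sq',408,211,22)]: print(n,at_z(im,u,v,z).round())
E
```

```text
ins L [434. 325.  45.]
ins M [445. 195.  45.]
ins R [452. -50.  45.]
narrow [463.  76.  36.]
wide [ 464. -175.   24.]
round [631. 253.  12.]
sq [634. -81.  22.]
```

View pics/c1.png

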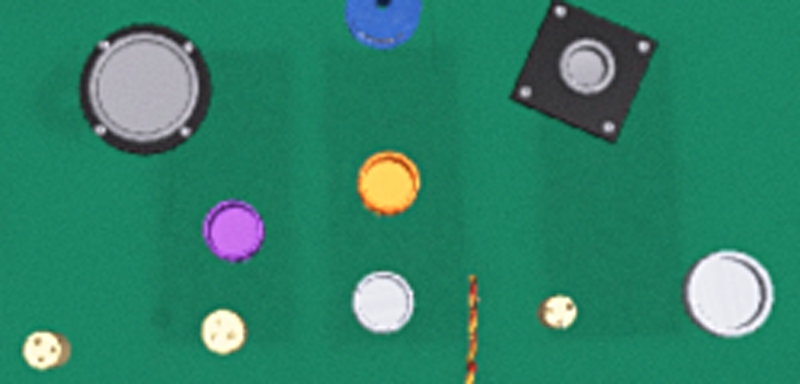

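View pics/c2.png

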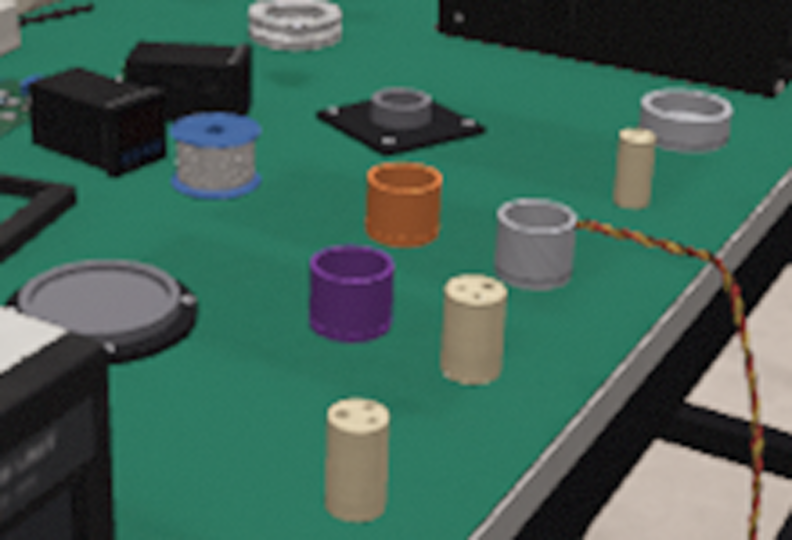

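Choice: the slim insert is at (400,287). The thick one is at (294,293), about 13.8 px wide against 11.9 px for the middle one at (238,299). The narrow aluminium cup is the grey one at (345,284), and the wide aluminium cup is at (452,281). I'll move toward the wide cup with the jaws along y.

Request:
play_rows:
  moves:
    - [[0.35,0.65,0.05],-0.713,-1]
    - [[0.35,0.65,0.05],-0.713,-1]
    - [[0.35,0.65,0.05],-0.713,-1]
    - [[0.35,0.65,0.05],-0.713,-1]
    - [[0.35,0.65,0.05],-0.713,-1]

```text
clock: 1.72
position: [334.2, -384.8, 420.6]
ee_rot: [-0.002, 1.0, -0.0, 0.001]
contact_force: [-0.2, 0.1, 0.2]
gripper_width: 85.2
```

Request:
play_rows:
  moves:
    - [[0.4,0.7,-0.1],0,-1]
    - [[0.4,0.7,-0.1],0,-1]
    - [[0.4,0.7,-0.1],0,-1]
    - [[0.4,0.7,-0.1],0,-1]
    - [[0.4,0.7,-0.1],0,-1]
    - [[0.4,0.7,-0.1],0,-1]

```text
clock: 2.48
position: [454.2, -175.3, 390.5]
ee_rot: [-0.002, 1.0, -0.0, 0.0]
contact_force: [0.1, -0.0, 0.2]
gripper_width: 85.1
```

Run:
```python
from h import *
s=arm.read_state(); print(s['clock'],s['position'],s['ee_rot'],s['joints'])
im=arm.get_image('wrist'); save(im,'w1'); print({k:v for k,v in im.items() if k!='pixels'})
print(arm.look_for('wide_cup_mid',im))
```

```text
2.475 [ 454.22138103 -175.34571823  390.48351287] [-2.26938787e-03  9.99997181e-01 -4.90735434e-04  4.97786024e-04] [-3.37531175e-02  1.60478598e-01 -3.43273768e-01  1.07963068e-03
 -1.06601393e+00 -1.53302607e+00]
{'vfov': 63.80022980341987, 'cx': 326.6642449564051, 'cy': 237.17205060322897, 'xyz': array([ 370.85838112, -175.01837877,  360.25530662]), 'rotation': array([-0.1166678 , -0.11596488,  0.69929114,  0.6956527 ]), 'shot': 5}
[{'centre': [468.3, -176.3, 7.5], 'conf': 0.88}]
```

View pics/w1.png

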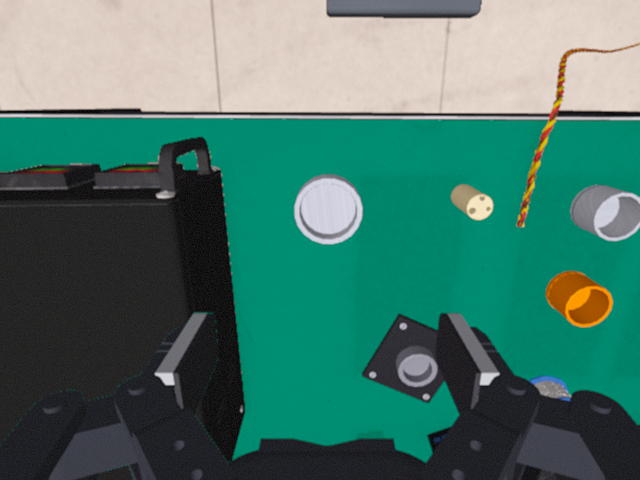

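The wrist view shows the wide cup at (328,210), slim insert at (474,203), narrow cup at (608,213), the square stand's socket at (416,367), and the jaws at the bottom. I'll fit cylinder silhouettes to get accurate positions.

```bash
cat >> h.py <<'E'
from scipy.optimize import minimize
def sil(im,x,y,r,z0,z1,shape,sc):
    pts=np.vstack([circ(im,[x,y,z0],r),circ(im,[x,y,z1],r)])
    h=cv2.convexHull((pts*1.).astype(np.float32))[:,0]
    m=np.zeros(shape,np.uint8); cv2.fillConvexPoly(m,np.round(h*sc*16).astype(np.int32),255,shift=4); return m
def fit(im,xy,r,z0,z1,kind,name=None,pad=14,sc=4):
    px=im['pixels']; bgr=cv2.cvtColor(px,cv2.COLOR_RGB2BGR)
    p=np.vstack([circ(im,[*xy,z0],r+pad),circ(im,[*xy,z1],r+pad)])
    a=np.maximum(np.floor(p.min(0)).astype(int),0); b=np.minimum(np.ceil(p.max(0)).astype(int),[640,480])
    c=cv2.resize(bgr[a[1]:b[1],a[0]:b[0]],None,fx=sc,fy=sc,interpolation=cv2.INTER_CUBIC)
    hsv=cv2.cvtColor(c,cv2.COLOR_BGR2HSV); H,S,V=cv2.split(hsv)
    if kind=='grey': M=((S<90)&(V>75))
    elif kind=='brass': M=((H<38)&(V>70))
    M=M.astype(np.uint8)*255
    n,l,st,_=cv2.connectedComponentsWithStats(M); k=1+np.argmax(st[1:,4]); M=(l==k).astype(np.uint8)
    cs,_=cv2.findContours(M,cv2.RETR_EXTERNAL,cv2.CHAIN_APPROX_NONE); cv2.drawContours(M,cs,-1,1,-1)
    im2=dict(im); 
    class _: pass
    def s(q):
        pts=np.vstack([circ(im,[q[0],q[1],z0],r),circ(im,[q[0],q[1],z1],r)])-a
        h=cv2.convexHull(pts.astype(np.float32))[:,0]
        m=np.zeros(M.shape,np.uint8); cv2.fillConvexPoly(m,np.round((h+.5)*sc*16-8).astype(np.int32),1,shift=4); return m
    def cost(q):
        m=s(q); return 1-(m&M).sum()/max((m|M).sum(),1)
    best=minimize(cost,xy,method='Nelder-Mead',options=dict(initial_simplex=[xy,[xy[0]+6,xy[1]],[xy[0],xy[1]+6]],xatol=.1,fatol=1e-4))
    if name:
        cc,_=cv2.findContours(s(best.x),cv2.RETR_EXTERNAL,cv2.CHAIN_APPROX_NONE); cv2.drawContours(c,cc,-1,(0,0,255),1)
        cv2.drawContours(c,cs,-1,(255,0,0),1); cv2.imwrite('pics/'+name+'.png',c)
    return best.x.round(1).tolist(),round(1-best.fun,3)
O=dict(wide=([464,-175],31,0,24,'grey'),narrow=([463,78],22,0,36,'grey'),thick=([445,195],15,0,45,'brass'),middle=([434,325],13,0,45,'brass'),slim=([452,-50],11,0,45,'brass'),round=([631,253],42,7,15,'grey'),square=([634,-81],21,7,22,'grey'))
E
python3 - <<'E'
from h import *
im=arm.get_image('wrist')
for k in ['wide','slim','narrow','square']: print('wrist',k,fit(im,*O[k],name='f_w_'+k))
im=arm.get_image('top')
for k in O:
    if k!='wide': print('top',k,fit(im,*O[k],name='f_t_'+k))
T=[]
for n in ['f_w_wide','f_w_slim','f_w_narrow','f_w_square','f_t_slim','f_t_narrow','f_t_thick','f_t_middle','f_t_round','f_t_square']:
    T.append(cv2.resize(cv2.imread('pics/'+n+'.png'),(160,160)))
cv2.imwrite('pics/mos.png',np.vstack([np.hstack(T[:5]),np.hstack(T[5:])]))
E
```

```text
wrist wide ([462.2, -174.1], np.float64(0.986))
wrist slim ([451.7, -46.3], np.float64(0.967))
wrist narrow ([462.2, 80.7], np.float64(0.987))
wrist square ([635.1, -78.8], np.float64(0.954))
top narrow ([463.2, 77.8], np.float64(0.97))
top thick ([444.8, 194.9], np.float64(0.962))
top middle ([434.6, 327.0], np.float64(0.924))
top slim ([456.2, -62.3], np.float64(0.185))
top round ([631.8, 254.0], np.float64(0.949))
top square ([636.6, -82.4], np.float64(0.933))
```

View pics/mos.png

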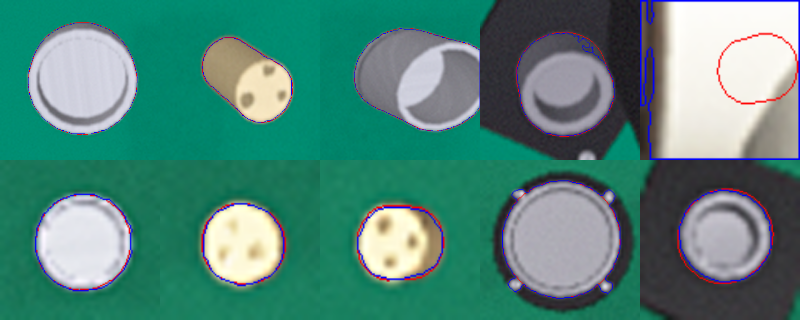

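Run:
```python
from h import *
im=arm.get_image('wrist'); s=arm.read_state(); p=s['position']
for e in (160,165,173):
  for dx in (-11,11):
    for w in (-42.6,42.6): print(e,dx,w,[round(float(t),1) for t in proj(im,p+np.array([dx,w,-e]))])
c=cv2.cvtColor(im['pixels'],cv2.COLOR_RGB2BGR)[300:480,120:540]; cv2.imwrite('pics/tips.png',cv2.resize(c,None,fx=1.9,fy=1.9))
```

```text
160 -11 -42.6 [213.3, 306.0]
160 -11 42.6 [438.0, 306.7]
160 11 -42.6 [218.5, 355.1]
160 11 42.6 [432.7, 355.8]
165 -11 -42.6 [216.9, 299.7]
165 -11 42.6 [434.6, 300.4]
165 11 -42.6 [221.7, 347.6]
165 11 42.6 [429.5, 348.3]
173 -11 -42.6 [222.2, 290.4]
173 -11 42.6 [429.5, 291.0]
173 11 -42.6 [226.5, 336.5]
173 11 42.6 [424.9, 337.1]
```

View pics/tips.png

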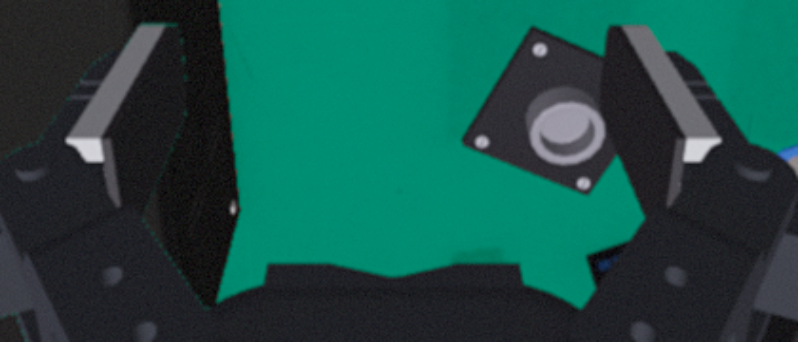

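Request:
play_rows:
  moves:
    - [[0.0275,0.001,-0.2],0,-1]
    - [[0.0275,0.001,-0.4],0,-1]
    - [[0.0275,0.001,-0.55],0,-1]
    - [[0.0275,0.001,-0.65],0,-1]
    - [[0.0275,0.001,-0.725],0,-1]
    - [[0.0275,0.001,-0.725],0,-1]
    - [[0.0275,0.001,-0.725],0,-1]

```text
clock: 3.6
position: [462.3, -176.1, 174.1]
ee_rot: [-0.001, 1.0, -0.001, 0.002]
contact_force: [0.2, 0.2, -0.1]
gripper_width: 85.4
```

Run:
```python
from h import *
s=arm.read_state(); print(s['position'],s['contact_force'])
im=arm.get_image('wrist'); save(im,'w2');
im=arm.get_image('scene'); save(im,'s2'); c=cv2.cvtColor(im['pixels'],cv2.COLOR_RGB2BGR)[150:270,340:500];cv2.imwrite('pics/s2c.png',cv2.resize(c,None,fx=4,fy=4,interpolation=cv2.INTER_CUBIC))
```

```text
[ 462.30710032 -176.11993488  174.09538473] [ 0.20265353  0.24231987 -0.08360035]
```

View pics/w2.png

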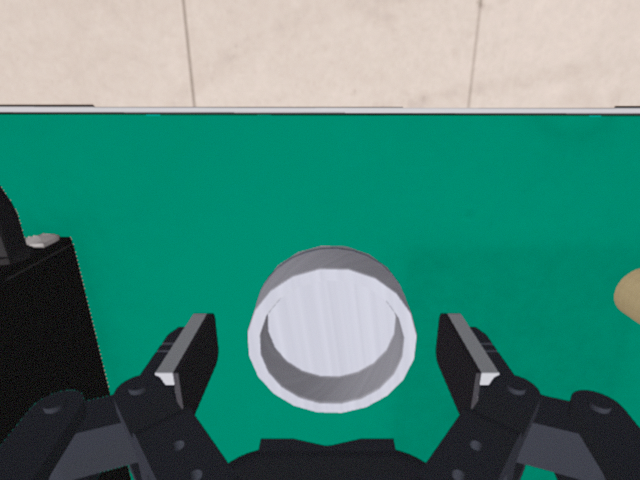

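View pics/s2c.png

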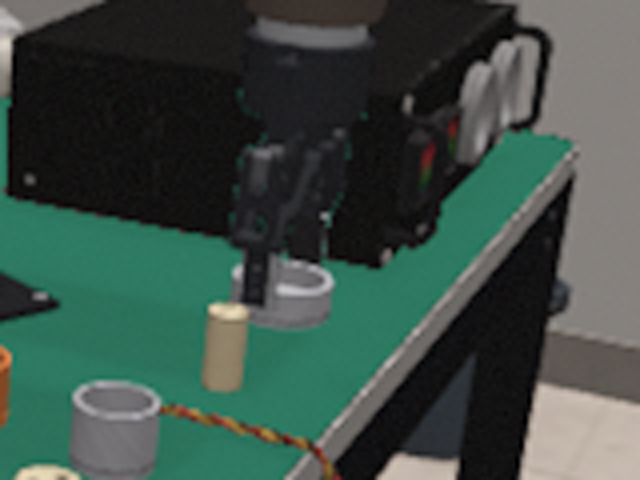

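Run:
```python
from h import *
im=arm.get_image('wrist'); print(fit(im,[462,-175],31,0,24,'grey',name='f2',pad=8,sc=2))
```

```text
([462.3, -173.8], np.float64(0.976))
```

Request:
play_rows:
  moves:
    - [[0,0.004,-0.002],0,0]
    - [[0,0.004,-0.002],0,1]
    - [[0,0.004,-0.002],0,1]
    - [[0,0.004,-0.002],0,1]
    - [[0,0.004,-0.002],0,1]
    - [[0,0.004,-0.002],0,1]

```text
clock: 4.5
position: [462.6, -174.5, 175.2]
ee_rot: [-0.002, 1.0, -0.001, 0.003]
contact_force: [-1.1, 0.9, 9.0]
gripper_width: 60.0
```

Run:
```python
from h import *
print(arm.read_state()['position'])
im=arm.get_image('wrist'); save(im,'w3');print(fit(im,[462,-175],31,0,24,'grey',name='f2',pad=8,sc=2))
```

```text
[ 462.60356022 -174.5083894   175.22168803]
([462.6, -174.0], np.float64(0.976))
```

View pics/w3.png

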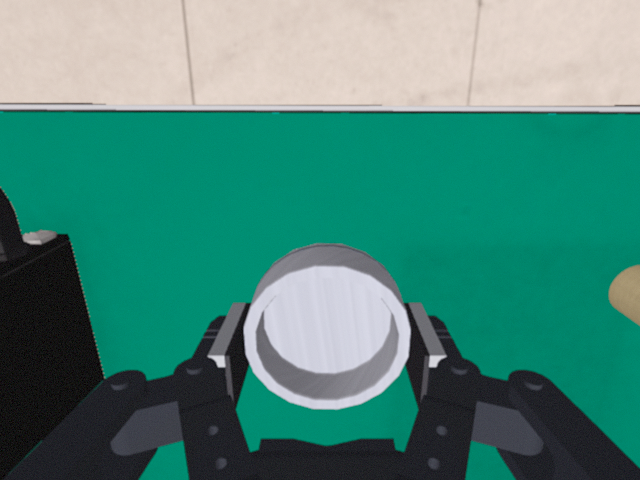

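Gripped: width 60, cup centred between the pads. Next I'll lift and go near the round stand to measure it with the wrist camera.

Request:
play_rows:
  moves:
    - [[0,0,0.2],0,1]
    - [[0,0,0.4],0,1]
    - [[0.1,0.15,0.6],0,1]
    - [[0.2,0.35,0.7],0,1]
    - [[0.3,0.52,0.7],0,1]
    - [[0.4,0.7,0.7],0,1]
    - [[0.5,0.87,0.7],0,1]
    - [[0.5,0.95,0.7],0,1]
    - [[0.5,0.95,0.7],0,1]
    - [[0.5,0.95,0.7],0,1]

```text
clock: 5.8
position: [612.1, 110.3, 384.9]
ee_rot: [-0.002, 1.0, -0.001, 0.002]
contact_force: [-0.1, 0.3, -0.2]
gripper_width: 60.2
```

Run:
```python
from h import *
print(arm.read_state()['position'])
im=arm.get_image('wrist'); save(im,'w4');
for k in ['round','thick','narrow']: print(k,fit(im,*O[k],name='f4'+k))
```

```text
[612.14197628 110.27677494 384.86305351]
round ([630.7, 256.1], np.float64(0.956))
thick ([443.0, 196.7], np.float64(0.981))
narrow ([461.6, 79.5], np.float64(0.991))
```

View pics/w4.png

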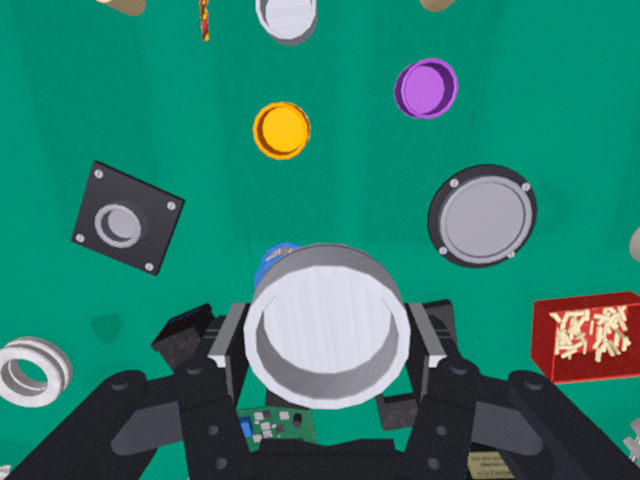

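View pics/f4round.png

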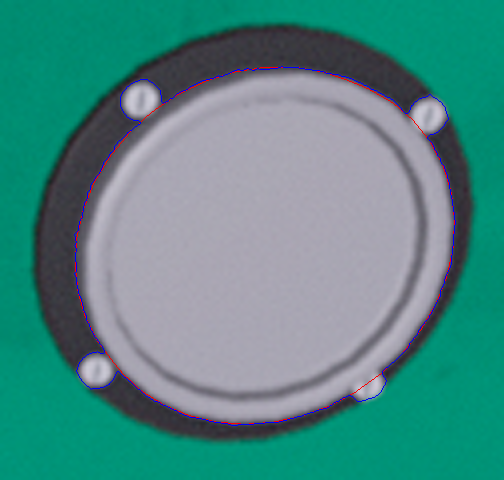

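Request:
play_rows:
  moves:
    - [[0.063,0.2,0],0,1]
    - [[0.063,0.4,0],0,1]
    - [[0.063,0.484,-0.1],0,1]
    - [[0.063,0.484,-0.3],0,1]
    - [[0.063,0.484,-0.45],0,1]
    - [[0.063,0.484,-0.55],0,1]
    - [[0.063,0.484,-0.58],0,1]
    - [[0.063,0.484,-0.58],0,1]
    - [[0.063,0.484,-0.58],0,1]

```text
clock: 6.98
position: [631.7, 254.9, 213.2]
ee_rot: [-0.001, 1.0, 0.0, 0.004]
contact_force: [-0.2, -0.7, -0.0]
gripper_width: 60.0
```

Run:
```python
from h import *
print(arm.read_state()['position'])
im=arm.get_image('wrist'); save(im,'w5');p=arm.read_state()['position']
print(fit(im,p[:2],31,p[2]-175,p[2]-151,'grey',pad=8,sc=2))
```

```text
[631.67340907 254.90352247 213.24596321]
([622.6, 255.8], np.float64(0.755))
```

View pics/w5.png

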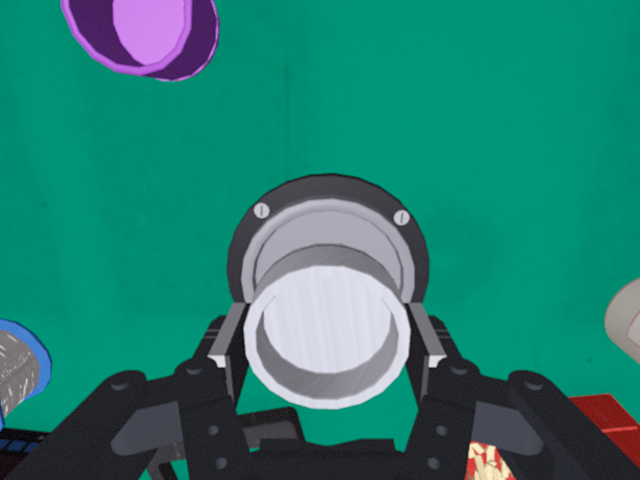

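Request:
play_rows:
  moves:
    - [[0,0.002,-0.05],0,1]
    - [[0,0.002,-0.08],0,1]
    - [[0,0.002,-0.09],0,1]
    - [[0,0.002,-0.093],0,1]
    - [[0,0.002,-0.093],0,1]

```text
clock: 7.65
position: [631.7, 255.6, 185.4]
ee_rot: [-0.001, 1.0, 0.0, 0.004]
contact_force: [0.8, -0.1, 0.1]
gripper_width: 60.0
```

Run:
```python
from h import *
s=arm.read_state();print(s['position'],s['contact_force'])
im=arm.get_image('wrist'); save(im,'w6')
im=arm.get_image('scene'); c=cv2.cvtColor(im['pixels'],cv2.COLOR_RGB2BGR)[200:310,190:310];cv2.imwrite('pics/s6.png',cv2.resize(c,None,fx=5,fy=5,interpolation=cv2.INTER_CUBIC))
```

```text
[631.66321755 255.6359975  185.38768722] [ 0.8243711  -0.0869885   0.12967587]
```

View pics/w6.png

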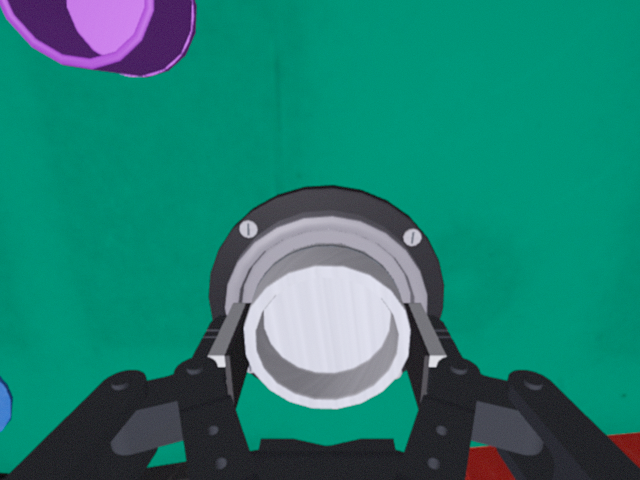

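View pics/s6.png

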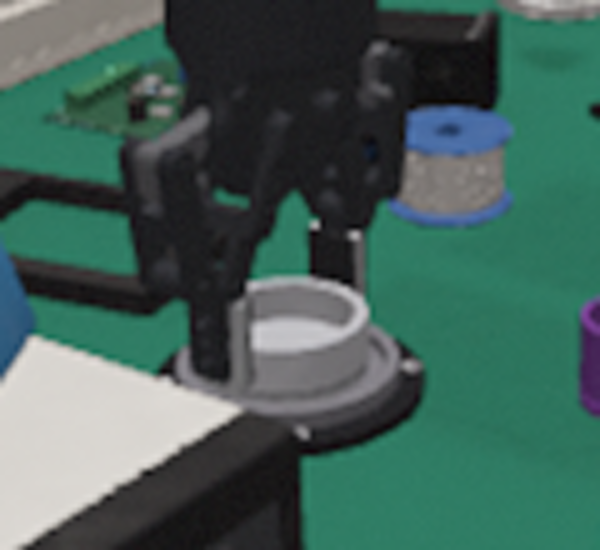

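Request:
play_rows:
  moves:
    - [[0,0,-0.004],0,1]
    - [[0,0,-0.004],0,0]
    - [[0,0,-0.004],0,-1]
    - [[0,0,-0.004],0,-1]
    - [[0,0,-0.004],0,-1]
    - [[0,0,0.05],0,-1]
    - [[0,0,0.2],0,-1]
    - [[0,-0.1,0.4],0,-1]
    - [[0,-0.1,0.6],0,-1]
    - [[0,-0.1,0.65],0,-1]
    - [[0,-0.1,0.65],0,-1]

```text
clock: 9.12
position: [631.5, 225.5, 382.9]
ee_rot: [-0.001, 1.0, 0.002, 0.006]
contact_force: [-0.5, -0.1, -0.6]
gripper_width: 85.6
```

Run:
```python
from h import *
s=arm.read_state();print(s['position'],s['contact_force'])
im=arm.get_image('wrist'); save(im,'w7')
print(fit(im,[631,255],31,15,34,'grey',name='f7',pad=4))
for k in ['round','thick','narrow']: print(k,fit(im,*O[k],name='f7'+k))
im=arm.get_image('top')
print(fit(im,[631,255],42,10,15,'grey',name='f7t',pad=6))
```

```text
[631.49505611 225.54408676 382.85265571] [-0.50535034 -0.09116879 -0.64345599]
([626.2, 257.7], np.float64(0.661))
round ([622.7, 255.7], np.float64(0.788))Traceback (most recent call last):
  File "<stdin>", line 5, in <module>
  File "h.py", line 30, in fit
    n,l,st,_=cv2.connectedComponentsWithStats(M); k=1+np.argmax(st[1:,4]); M=(l==k).astype(np.uint8)
                                                      ~~~~~~~~~^^^^^^^^^^
    return _wrapfunc(a, 'argmax', axis=axis, out=out, **kwds)
    return bound(*args, **kwds)
ValueError: attempt to get argmax of an empty sequence
```

View pics/w7.png

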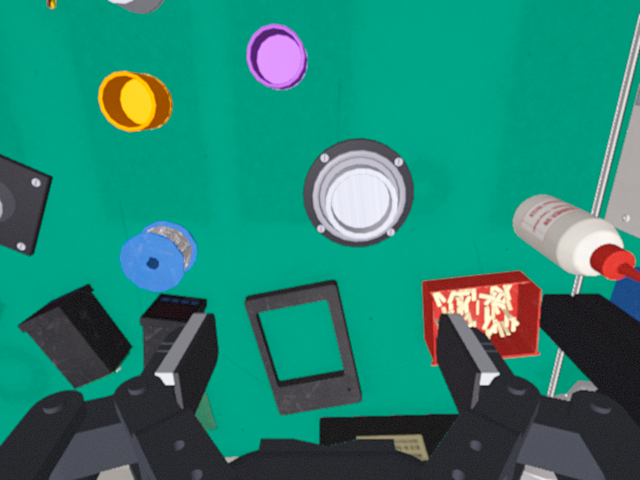

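View pics/f7round.png

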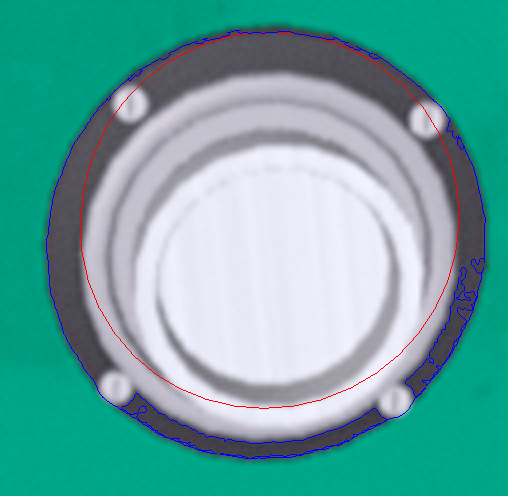

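```bash
sed -i "s/def fit(im,xy,r,z0,z1,kind,name=None,pad=14,sc=4):/def fit(im,xy,r,z0,z1,kind,name=None,pad=14,sc=4,vt=75):/; s/(V>75)/(V>vt)/" h.py
python3 - <<'E'
from h import *
im=arm.get_image('wrist')
print('dish',fit(im,[631,255],42,7,15,'grey',name='f8a',vt=115,pad=10))
for z in (34,37): print('rim',z,fit(im,[631,255],31,z,z,'grey',name='f8b',pad=4,vt=198))
E
```

```text
dish ([630.8, 255.9], np.float64(0.953))
rim 34 ([625.9, 254.0], np.float64(0.827))
rim 37 ([625.5, 254.2], np.float64(0.841))
```

```bash
cd pics; python3 -c "
import cv2,numpy as np
a=cv2.resize(cv2.imread('f8a.png'),(390,390));b=cv2.resize(cv2.imread('f8b.png'),(390,390));cv2.imwrite('f8.png',np.hstack([a,b]))"
```

```text
(no output)
```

View pics/f8.png

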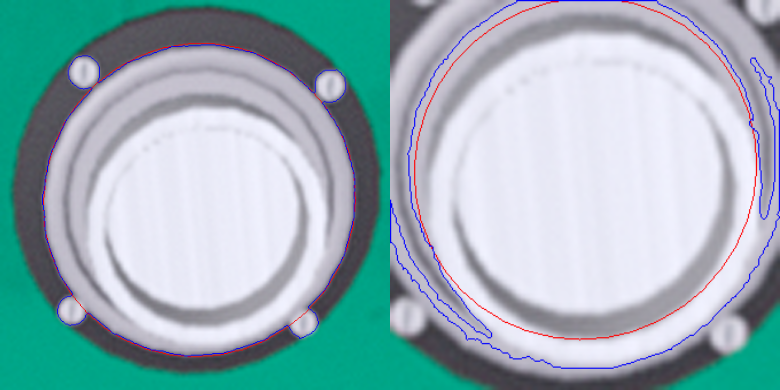

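Run:
```python
from h import *
im=arm.get_image('wrist')
T=[]
for vt in (212,222):
  print('rim',vt,fit(im,[632,255],31,34,34,'grey',name='f9',pad=5,vt=vt)); T.append(cv2.resize(cv2.imread('pics/f9.png'),(390,390)))
cv2.imwrite('pics/f9.png',np.hstack(T))
```

```text
rim 212 ([632.0, 256.6], np.float64(0.98))
rim 222 ([632.3, 256.6], np.float64(0.965))
```

View pics/f9.png

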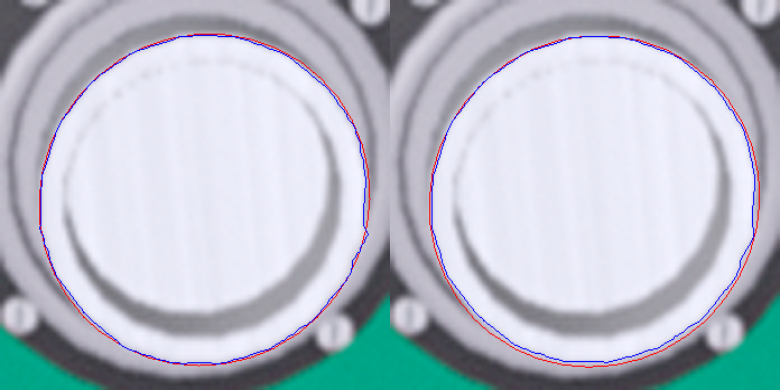

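The wide cup sits at (632.0, 256.6), the dish is at (630.8, 255.9), and the rim fits at the seated height. On to the narrow aluminium cup.

Request:
play_rows:
  moves:
    - [[-0.15,-0.12,0],0,-0.4]
    - [[-0.3,-0.25,0],0,-0.4]
    - [[-0.45,-0.38,0],0,-0.4]
    - [[-0.565,-0.487,-0.1],0,-0.4]
    - [[-0.565,-0.487,-0.25],0,-0.4]
    - [[-0.565,-0.487,-0.4],0,-0.4]
    - [[-0.565,-0.487,-0.4],0,-0.4]
    - [[-0.565,-0.487,-0.4],0,-0.4]

```text
clock: 10.28
position: [462.3, 79.9, 258.6]
ee_rot: [-0.002, 1.0, -0.001, 0.003]
contact_force: [1.3, 0.3, -0.1]
gripper_width: 59.8
```

Run:
```python
from h import *
s=arm.read_state();print(s['position'],s['ee_rot'])
im=arm.get_image('wrist'); save(im,'w10')
print(fit(im,[462,79],22,0,36,'grey',name='f10',pad=10,sc=2))
```

```text
[462.34605158  79.90573237 258.59921514] [-1.74745006e-03  9.99994784e-01 -8.16082726e-04  2.59068069e-03]
([462.5, 79.8], np.float64(0.978))
```

View pics/w10.png

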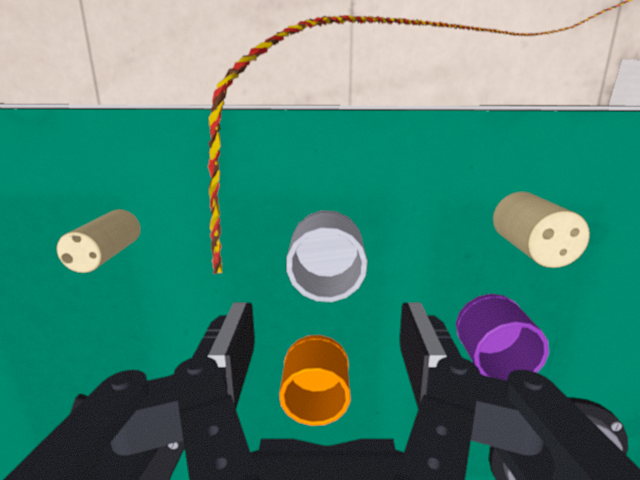

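Request:
play_rows:
  moves:
    - [[0,0,-0.12],0,-0.4]
    - [[0,0,-0.2],0,-0.4]
    - [[0,0,-0.235],0,-0.4]
    - [[0,0,-0.235],0,-0.4]
    - [[0,0,-0.235],0,1]
    - [[0,0,-0.235],0,1]
    - [[0,0,-0.235],0,1]
    - [[0,0,-0.235],0,1]
    - [[0,0,-0.235],0,1]

```text
clock: 11.45
position: [463.0, 80.3, 190.4]
ee_rot: [-0.002, 1.0, 0.0, 0.005]
contact_force: [-1.6, 0.2, 5.3]
gripper_width: 42.0
```

Run:
```python
from h import *
s=arm.read_state();print(s['position'],s['contact_force'])
im=arm.get_image('wrist'); save(im,'w11')
print(fit(im,[462,79],22,0,36,'grey',name='f11',pad=10,sc=2))
im=arm.get_image('scene'); c=cv2.cvtColor(im['pixels'],cv2.COLOR_RGB2BGR)[190:300,310:430];cv2.imwrite('pics/s11.png',cv2.resize(c,None,fx=5,fy=5,interpolation=cv2.INTER_CUBIC))
```

```text
[463.03706997  80.31210532 190.39930424] [-1.63332244  0.21911855  5.33068746]
([462.4, 81.0], np.float64(0.979))
```

View pics/w11.png

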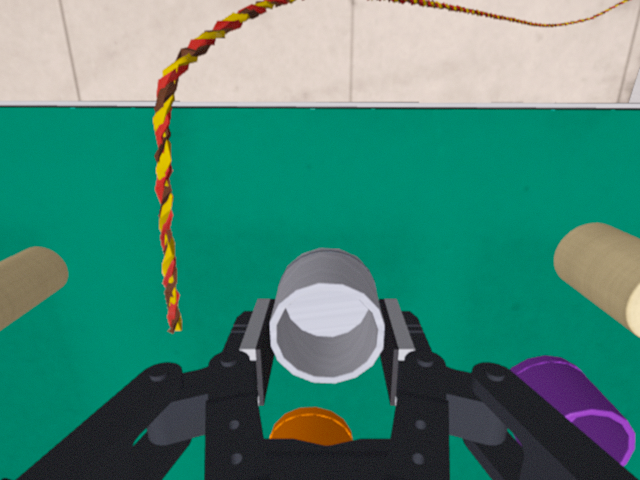

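View pics/s11.png

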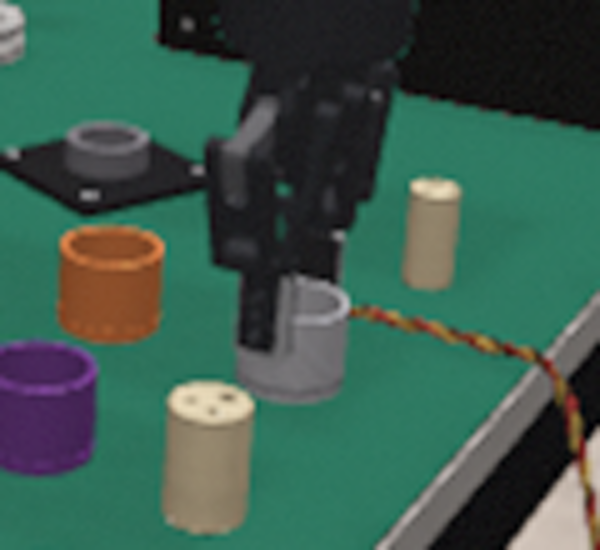

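Request:
play_rows:
  moves:
    - [[0,0,0.2],0,1]
    - [[0,0,0.35],0,1]
    - [[0.12,0.13,0.4],0,1]
    - [[0.25,0.26,0.4],0,1]
    - [[0.38,0.39,0.4],0,1]
    - [[0.5,0.52,0.4],0,1]
    - [[0.565,0.585,0.35],0,1]
    - [[0.565,0.585,0.25],0,1]
    - [[0.565,0.585,0.165],0,1]
    - [[0.565,0.585,0.165],0,1]
    - [[0.565,0.585,0.165],0,1]

```text
clock: 12.92
position: [633.0, 256.0, 241.5]
ee_rot: [-0.002, 1.0, 0.001, 0.006]
contact_force: [-0.5, -0.4, -0.9]
gripper_width: 42.6
```

Run:
```python
from h import *
s=arm.read_state();print(s['position'],s['contact_force'])
im=arm.get_image('wrist'); save(im,'w12')
```

```text
[632.9681591  256.01646155 241.49260868] [-0.48406209 -0.38383889 -0.93020062]
```

View pics/w12.png

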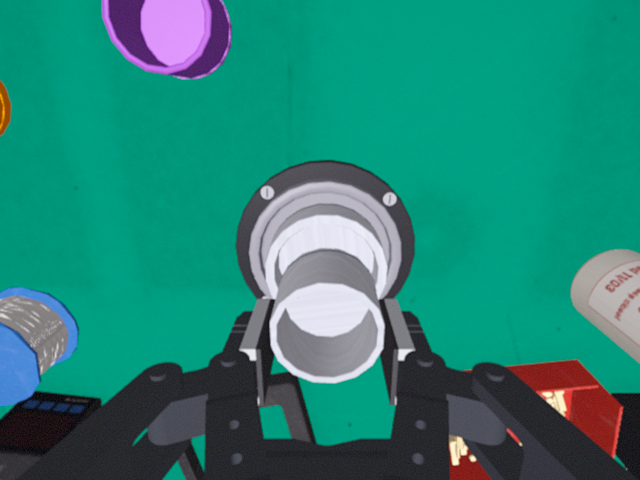

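Request:
play_rows:
  moves:
    - [[-0.001,0,-0.05],0,1]
    - [[-0.001,0,-0.08],0,1]
    - [[-0.001,0,-0.1],0,1]
    - [[-0.001,0,-0.109],0,1]
    - [[-0.001,0,-0.109],0,1]

```text
clock: 13.6
position: [632.8, 256.1, 209.1]
ee_rot: [-0.002, 1.0, 0.001, 0.006]
contact_force: [-0.4, 0.3, -1.0]
gripper_width: 41.9
```

Run:
```python
from h import *
s=arm.read_state();print(s['position'],s['contact_force'])
im=arm.get_image('wrist'); save(im,'w13')
im=arm.get_image('scene'); c=cv2.cvtColor(im['pixels'],cv2.COLOR_RGB2BGR)[200:310,190:310];cv2.imwrite('pics/s13.png',cv2.resize(c,None,fx=5,fy=5,interpolation=cv2.INTER_CUBIC))
```

```text
[632.8208456  256.10868168 209.1321023 ] [-0.4244631   0.31563372 -0.99154207]
```

View pics/w13.png

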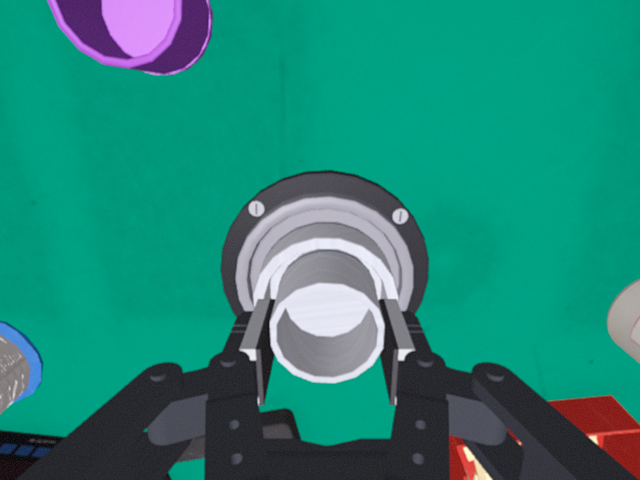

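View pics/s13.png

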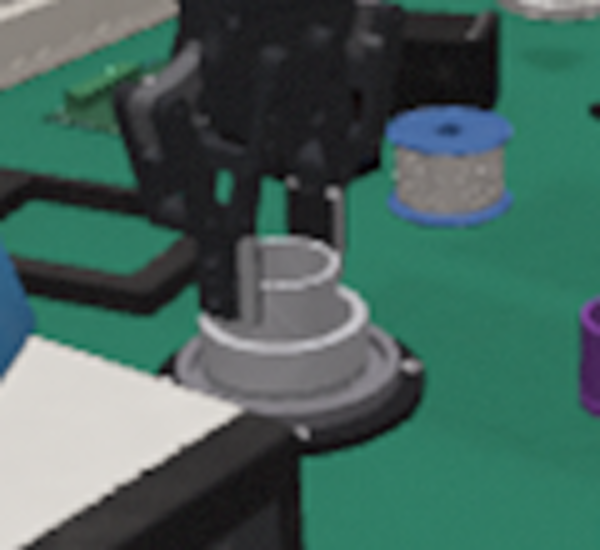

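Request:
play_rows:
  moves:
    - [[0,0,-0.002],0,0.5]
    - [[0,0,-0.002],0,-0.5]
    - [[0,0,-0.002],0,-0.7]
    - [[0,0,-0.002],0,-0.7]
    - [[0,0,0.05],0,-0.7]
    - [[0,0,0.2],0,-0.7]
    - [[0,-0.1,0.4],0,-0.5]
    - [[0,-0.1,0.57],0,-0.5]
    - [[0,-0.1,0.57],0,-0.5]
    - [[0,-0.1,0.57],0,-0.5]

```text
clock: 14.95
position: [632.4, 225.9, 381.3]
ee_rot: [-0.002, 1.0, 0.002, 0.007]
contact_force: [-0.5, 0.0, -0.0]
gripper_width: 64.0
```

Run:
```python
from h import *
s=arm.read_state();print(s['position'],s['contact_force'])
im=arm.get_image('wrist'); save(im,'w14'); T=[]
for vt in (185,200,212):
  print('rim',vt,fit(im,[632,256],22,54,54,'grey',name='f14',pad=2,vt=vt)); T.append(cv2.resize(cv2.imread('pics/f14.png'),(266,266)))
cv2.imwrite('pics/f14.png',np.hstack(T))
c=cv2.cvtColor(im['pixels'],cv2.COLOR_RGB2BGR).copy()
def dr(x,y,z,r,col): cv2.polylines(c,[np.round(circ(im,[x,y,z],r)*16).astype(np.int32)],True,col,1,cv2.LINE_AA,4)
c=cv2.resize(c[100:280,270:450],None,fx=4,fy=4,interpolation=cv2.INTER_CUBIC); 
def dr(x,y,z,r,col): cv2.polylines(c,[np.round(((circ(im,[x,y,z],r)-[270,100]+.5)*4-.5)*16).astype(np.int32)],True,col,1,cv2.LINE_AA,4)
dr(632,256.5,54,22,(0,0,255)); dr(632,256.5,34,31,(255,0,0)); dr(630.8,255.9,15,42,(0,160,0)); cv2.imwrite('pics/o14.png',c[:600])
```

```text
[632.43357043 225.91218616 381.3075261 ] [-0.52572276  0.02967356 -0.03795069]
rim 185 ([633.0, 257.6], np.float64(0.733))
rim 200 ([633.2, 257.7], np.float64(0.764))
rim 212 ([633.1, 257.5], np.float64(0.792))
```

View pics/f14.png

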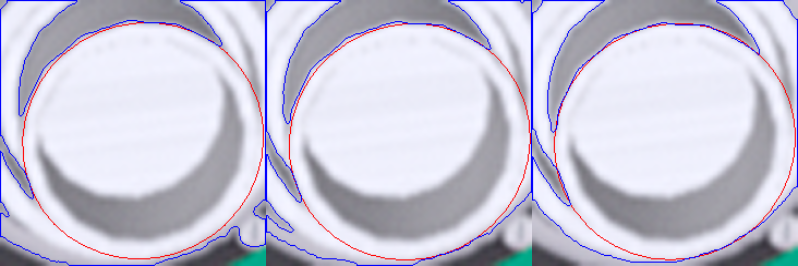

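View pics/o14.png

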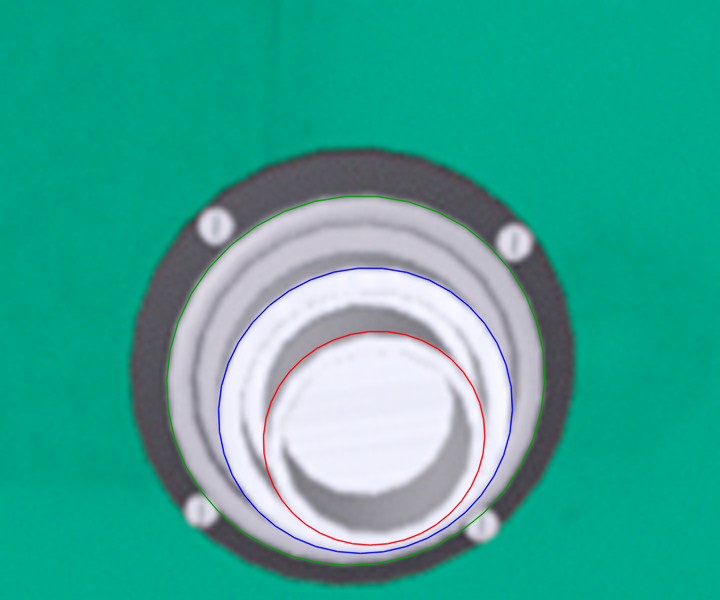

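Request:
play_rows:
  moves:
    - [[-0.18,-0.03,0],0,-0.3]
    - [[-0.36,-0.06,0],0,-0.3]
    - [[-0.54,-0.09,0],0,-0.3]
    - [[-0.631,-0.1,-0.1],0,-0.3]
    - [[-0.631,-0.1,-0.25],0,-0.3]
    - [[-0.631,-0.1,-0.36],0,-0.3]
    - [[-0.631,-0.1,-0.36],0,-0.3]
    - [[-0.631,-0.1,-0.36],0,-0.3]

```text
clock: 16.0
position: [443.6, 196.4, 272.5]
ee_rot: [-0.002, 1.0, 0.001, 0.006]
contact_force: [0.9, 0.9, 0.4]
gripper_width: 55.4
```

Run:
```python
from h import *
s=arm.read_state();print(s['position'],s['ee_rot'])
im=arm.get_image('wrist'); save(im,'w15')
print(fit(im,[443,196],15,0,45,'brass',name='f15',pad=10,sc=2))
print(fit(im,[443,196],13,0,45,'brass',name='f15',pad=10,sc=2))
print('middle',fit(im,[434.6,327],13,0,45,'brass',name='f15',pad=10,sc=2))
print('middle',fit(im,[434.6,327],15,0,45,'brass',name='f15',pad=10,sc=2))
```

```text
[443.56908196 196.40473656 272.51007452] [-0.00241677  0.99997688  0.00109366  0.00626188]
([443.8, 196.7], np.float64(0.975))
([445.1, 196.9], np.float64(0.823))
middle ([433.9, 328.7], np.float64(0.97))
middle ([435.0, 326.8], np.float64(0.8))
```

View pics/w15.png

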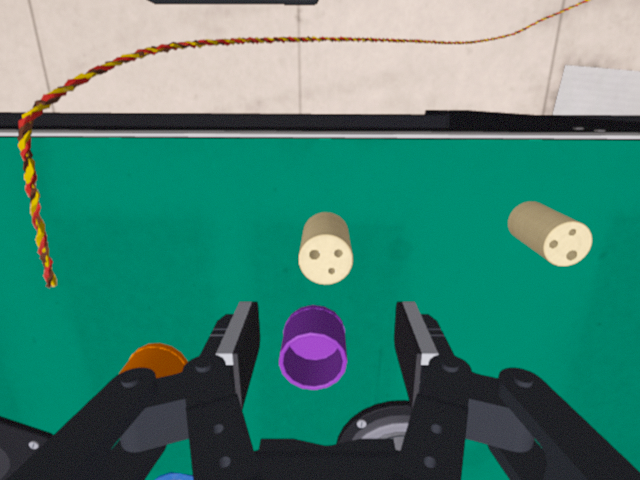

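The silhouette fits confirm the 30 mm insert here (IoU 0.975 against 0.82 for a 26 mm one). The middle-sized insert is the one on the right. I'll grasp this one.

Request:
play_rows:
  moves:
    - [[0,0,-0.12],0,-0.3]
    - [[0,0,-0.2],0,-0.3]
    - [[0,0,-0.232],0,-0.3]
    - [[0,0,-0.232],0,-0.3]
    - [[0,0,-0.232],0,1]
    - [[0,0,-0.232],0,1]
    - [[0,0,-0.232],0,1]
    - [[0,0,-0.232],0,1]
    - [[0,0,-0.232],0,1]

```text
clock: 17.18
position: [444.1, 196.8, 204.8]
ee_rot: [-0.003, 1.0, 0.002, 0.008]
contact_force: [-0.1, -0.5, 5.0]
gripper_width: 27.5
```

Run:
```python
from h import *
s=arm.read_state();print(s['position'],s['contact_force'])
im=arm.get_image('wrist'); save(im,'w16')
print(fit(im,[443,196],15,0,45,'brass',name='f16',pad=10,sc=2))
im=arm.get_image('scene'); c=cv2.cvtColor(im['pixels'],cv2.COLOR_RGB2BGR)[210:320,290:410];cv2.imwrite('pics/s16.png',cv2.resize(c,None,fx=5,fy=5,interpolation=cv2.INTER_CUBIC))
```

```text
[444.07988124 196.75453519 204.76480476] [-0.10201767 -0.50454505  4.97937092]
([444.0, 197.9], np.float64(0.968))
```

View pics/w16.png

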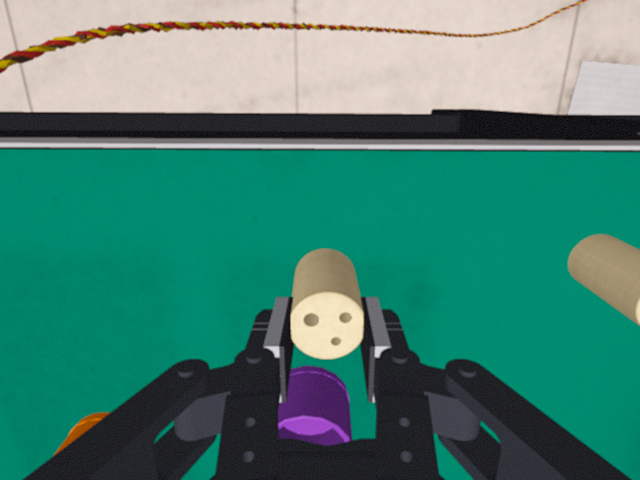

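View pics/s16.png

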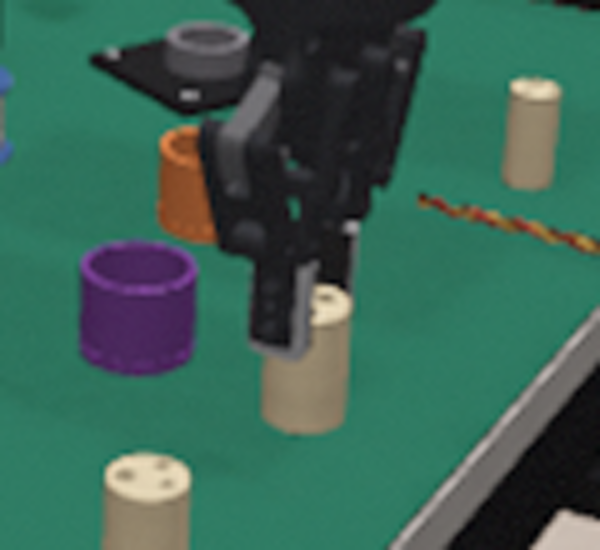

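Request:
play_rows:
  moves:
    - [[0,0,0.2],0,1]
    - [[0,0,0.35],0,1]
    - [[0.15,0.05,0.4],0,1]
    - [[0.3,0.1,0.4],0,1]
    - [[0.45,0.15,0.4],0,1]
    - [[0.6,0.19,0.4],0,1]
    - [[0.629,0.198,0.3],0,1]
    - [[0.629,0.198,0.22],0,1]
    - [[0.629,0.198,0.207],0,1]
    - [[0.629,0.198,0.207],0,1]
    - [[0.629,0.198,0.207],0,1]

```text
clock: 18.65
position: [633.0, 256.4, 268.5]
ee_rot: [-0.003, 1.0, 0.003, 0.009]
contact_force: [0.1, -0.0, -1.6]
gripper_width: 27.3
```

Run:
```python
from h import *
s=arm.read_state();print(s['position'],s['contact_force'])
im=arm.get_image('wrist'); save(im,'w17')
c=cv2.cvtColor(im['pixels'],cv2.COLOR_RGB2BGR)[150:400,200:450]
c=cv2.resize(c,None,fx=2.4,fy=2.4,interpolation=cv2.INTER_CUBIC)
def dr(x,y,z,r,col): cv2.polylines(c,[np.round(((circ(im,[x,y,z],r)-[200,150]+.5)*2.4-.5)*16).astype(np.int32)],True,col,1,cv2.LINE_AA,4)
dr(632.7,257,54,22,(0,0,255)); dr(632,256.5,34,31,(255,0,0)); dr(630.8,255.9,15,42,(0,160,0)); cv2.imwrite('pics/o17.png',c)
```

```text
[632.9716335  256.41225152 268.54601396] [ 0.0506846  -0.03360272 -1.56255476]
```

View pics/o17.png

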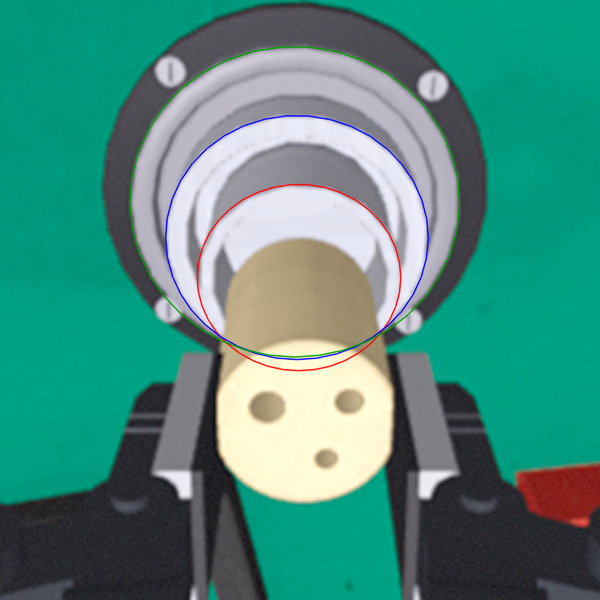

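Request:
play_rows:
  moves:
    - [[-0.001,-0.002,-0.05],0,1]
    - [[-0.001,-0.002,-0.09],0,1]
    - [[-0.001,-0.002,-0.112],0,1]
    - [[-0.001,-0.002,-0.121],0,1]
    - [[-0.001,-0.002,-0.121],0,1]

```text
clock: 19.32
position: [632.7, 255.8, 232.0]
ee_rot: [-0.003, 1.0, 0.003, 0.009]
contact_force: [-0.9, 0.2, -1.3]
gripper_width: 27.5
```

Run:
```python
from h import *
s=arm.read_state();print(s['position'],s['contact_force'])
im=arm.get_image('wrist'); save(im,'w18')
im=arm.get_image('scene'); c=cv2.cvtColor(im['pixels'],cv2.COLOR_RGB2BGR)[200:310,190:310];cv2.imwrite('pics/s18.png',cv2.resize(c,None,fx=5,fy=5,interpolation=cv2.INTER_CUBIC))
```

```text
[632.71088292 255.81698378 231.97688191] [-0.86735033  0.18692103 -1.32163503]
```

View pics/s18.png

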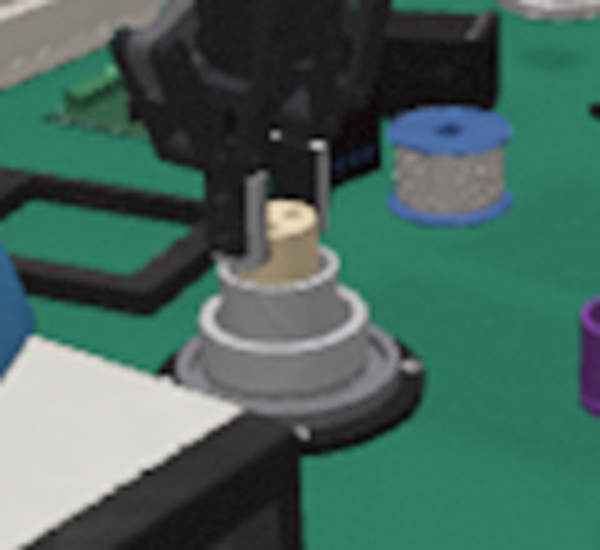

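View pics/w18.png

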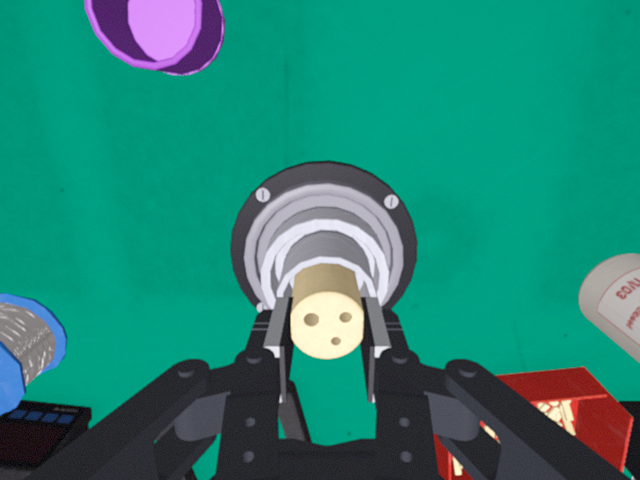

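Seated in the cup. I'll release and lift clear.

Request:
play_rows:
  moves:
    - [[0,0,-0.001],0,0.4]
    - [[0,0,-0.001],0,0]
    - [[0,0,-0.001],0,-0.3]
    - [[0,0,-0.001],0,-0.3]
    - [[0,0,0.05],0,-0.3]
    - [[0,0,0.2],0,-0.3]
    - [[0,-0.1,0.4],0,-0.3]
    - [[0,-0.1,0.5],0,-0.3]
    - [[0,-0.1,0.5],0,-0.3]
    - [[0,-0.1,0.5],0,-0.3]

```text
clock: 20.68
position: [632.4, 225.7, 382.8]
ee_rot: [-0.003, 1.0, 0.003, 0.009]
contact_force: [0.2, 0.3, -0.2]
gripper_width: 55.4
```

```bash
cat >> h.py <<'E'
def nest(im,name,o,sz=180):
    c=cv2.cvtColor(im['pixels'],cv2.COLOR_RGB2BGR)[o[1]:o[1]+sz,o[0]:o[0]+sz]; k=600/sz
    c=cv2.resize(c,None,fx=k,fy=k,interpolation=cv2.INTER_CUBIC)
    for x,y,z,r,col in [(632.7,257,71,15,(255,0,255)),(632.7,257,54,22,(0,0,255)),(632,256.5,34,31,(255,0,0)),(630.8,255.9,15,42,(0,160,0))]:
        cv2.polylines(c,[np.round(((circ(im,[x,y,z],r)-o+.5)*k-.5)*16).astype(np.int32)],True,col,1,cv2.LINE_AA,4)
    cv2.imwrite('pics/'+name+'.png',c)
E
python3 - <<'E'
from h import *
s=arm.read_state();print(s['position'],s['contact_force'])
im=arm.get_image('wrist'); save(im,'w19')
print(fit(im,[632.7,257],15,56,71,'brass',name='f19',pad=6)); nest(im,'o19',[270,120])
im=arm.get_image('scene'); nest(im,'o19s',[190,210],110)
E
```

```text
[632.42673643 225.72770247 382.77316945] [ 0.17563296  0.27222806 -0.20378756]
([633.1, 256.6], np.float64(0.857))
```

View pics/o19.png

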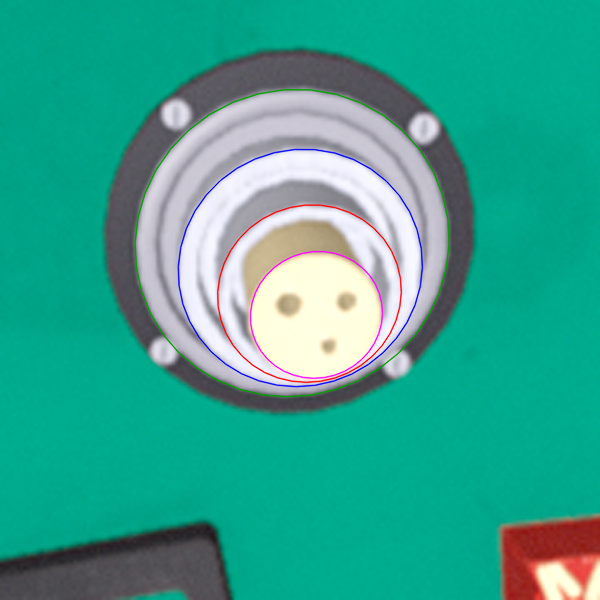

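View pics/o19s.png

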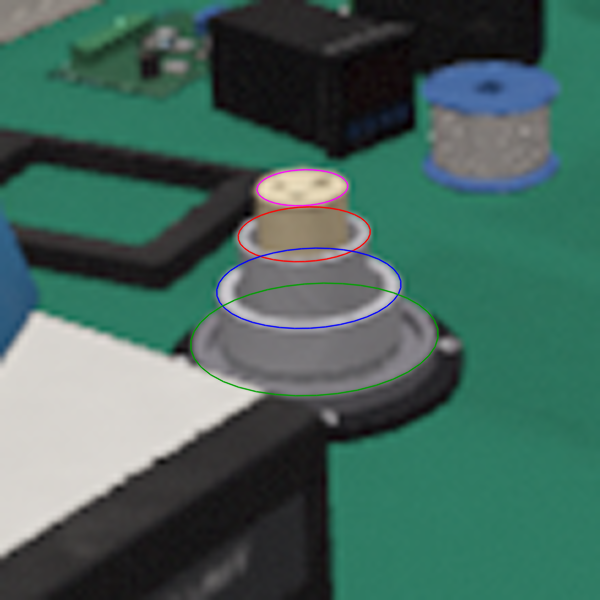

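The nest is seated, with all rims on their predicted circles in both views. Next is the slim insert.

Request:
play_rows:
  moves:
    - [[-0.1,-0.16,0],0,0]
    - [[-0.2,-0.32,0],0,0]
    - [[-0.3,-0.48,0],0,0]
    - [[-0.4,-0.64,0],0,0]
    - [[-0.52,-0.8,0],0,0]
    - [[-0.601,-0.91,-0.1],0,0]
    - [[-0.601,-0.91,-0.25],0,0]
    - [[-0.601,-0.91,-0.36],0,0]
    - [[-0.601,-0.91,-0.36],0,0]
    - [[-0.601,-0.91,-0.36],0,0]

```text
clock: 22.02
position: [452.9, -46.8, 274.0]
ee_rot: [-0.003, 1.0, 0.003, 0.009]
contact_force: [0.2, -0.4, 0.0]
gripper_width: 42.5
```

Run:
```python
from h import *
s=arm.read_state();print(s['position'],s['ee_rot'])
im=arm.get_image('wrist'); save(im,'w20')
print(fit(im,[452,-47],11,0,45,'brass',name='f20',pad=10,sc=3))
```

```text
[452.89144875 -46.80858919 274.01283126] [-0.00329986  0.9999537   0.00255968  0.00866891]
([451.7, -46.5], np.float64(0.97))
```

View pics/w20.png

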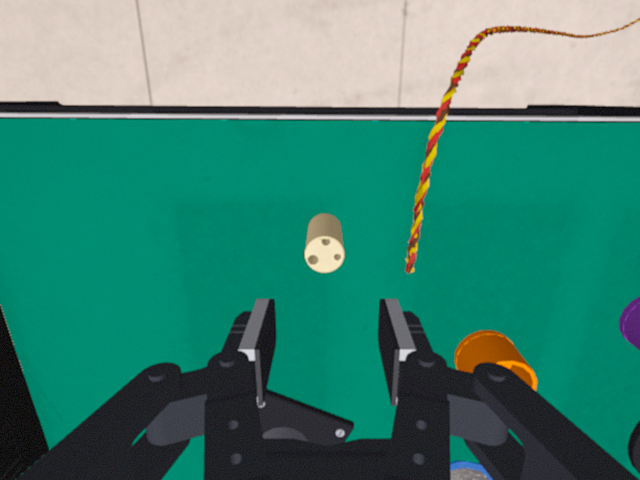

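Request:
play_rows:
  moves:
    - [[-0.003,0,-0.13],0,0]
    - [[-0.003,0,-0.22],0,0]
    - [[-0.003,0,-0.263],0,0]
    - [[-0.003,0,-0.263],0,0]
    - [[-0.003,0,-0.263],0,1]
    - [[-0.003,0,-0.263],0,1]
    - [[-0.003,0,-0.263],0,1]
    - [[-0.003,0,-0.263],0,1]

```text
clock: 23.08
position: [452.7, -46.6, 196.8]
ee_rot: [-0.004, 1.0, 0.003, 0.011]
contact_force: [-1.3, 0.4, 6.4]
gripper_width: 20.0
```

Run:
```python
from h import *
s=arm.read_state();print(s['position'],s['contact_force'])
im=arm.get_image('wrist'); save(im,'w21')
print(fit(im,[452,-47],11,0,45,'brass',name='f21',pad=8,sc=3))
```

```text
[452.68905532 -46.64074054 196.81412762] [-1.2861557   0.4380924   6.40926714]
([452.0, -45.2], np.float64(0.967))
```

View pics/w21.png

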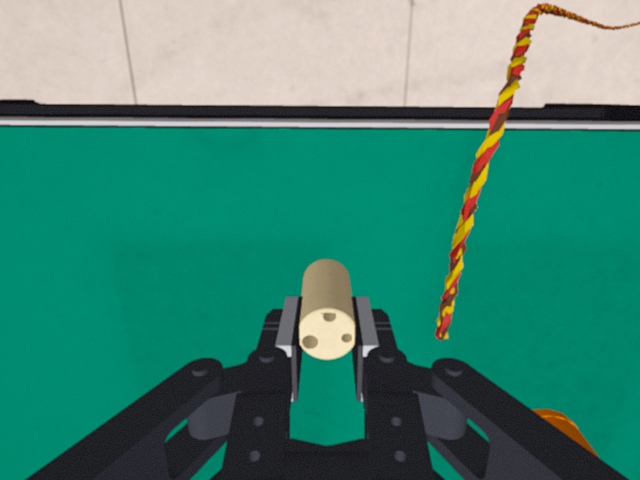

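Request:
play_rows:
  moves:
    - [[0,0,0.2],0,1]
    - [[0,0,0.4],0,1]
    - [[0.2,0.03,0.55],0,1]
    - [[0.4,0.09,0.6],0,1]
    - [[0.55,0.09,0.6],0,1]
    - [[0.55,0.09,0.6],0,1]
    - [[0.55,0.09,0.6],0,1]

```text
clock: 24.0
position: [617.1, -19.8, 375.8]
ee_rot: [-0.003, 1.0, 0.003, 0.01]
contact_force: [0.0, -0.9, -0.1]
gripper_width: 19.8
```

Run:
```python
from h import *
s=arm.read_state();print(s['position'],s['contact_force'])
im=arm.get_image('wrist'); save(im,'w22')
for vt in (60,75,100): print(fit(im,[635,-79],21,7,22,'grey',name='f22',pad=8,vt=vt))
```

```text
[617.06920703 -19.75904783 375.81229483] [ 0.00742128 -0.91268855 -0.05964282]
([625.9, -86.0], np.float64(0.426))
([625.9, -86.0], np.float64(0.444))
([634.8, -79.3], np.float64(0.928))
```

View pics/w22.png

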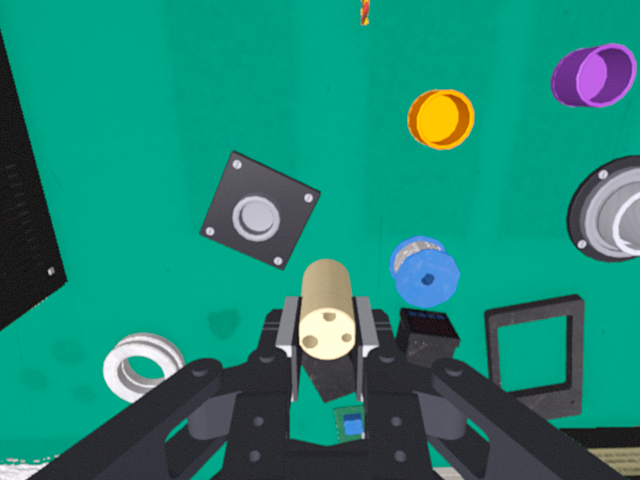

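View pics/f22.png

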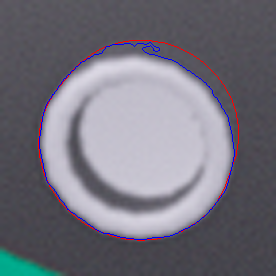

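Request:
play_rows:
  moves:
    - [[0.062,-0.15,0],0,1]
    - [[0.062,-0.201,-0.1],0,1]
    - [[0.062,-0.201,-0.3],0,1]
    - [[0.062,-0.201,-0.43],0,1]
    - [[0.062,-0.201,-0.493],0,1]
    - [[0.062,-0.201,-0.493],0,1]
    - [[0.062,-0.201,-0.493],0,1]

```text
clock: 24.92
position: [635.3, -80.1, 230.2]
ee_rot: [-0.004, 1.0, 0.003, 0.011]
contact_force: [-0.2, 0.5, -0.4]
gripper_width: 20.0
```

Run:
```python
from h import *
s=arm.read_state();print(s['position'],s['contact_force'])
im=arm.get_image('wrist'); save(im,'w23'); p=s['position']
c=cv2.cvtColor(im['pixels'],cv2.COLOR_RGB2BGR)[180:380,230:430]
c=cv2.resize(c,None,fx=3,fy=3,interpolation=cv2.INTER_CUBIC)
def dr(x,y,z,r,col): cv2.polylines(c,[np.round(((circ(im,[x,y,z],r)-[230,180]+.5)*3-.5)*16).astype(np.int32)],True,col,1,cv2.LINE_AA,4)
dr(635,-79.1,22,21,(0,0,255)); dr(p[0]-.7,p[1]+1.4,p[2]-196.8,11,(255,0,0)); cv2.imwrite('pics/o23.png',c)
```

```text
[635.26773424 -80.09445467 230.1945128 ] [-0.18072643  0.50339612 -0.38623442]
```

View pics/o23.png

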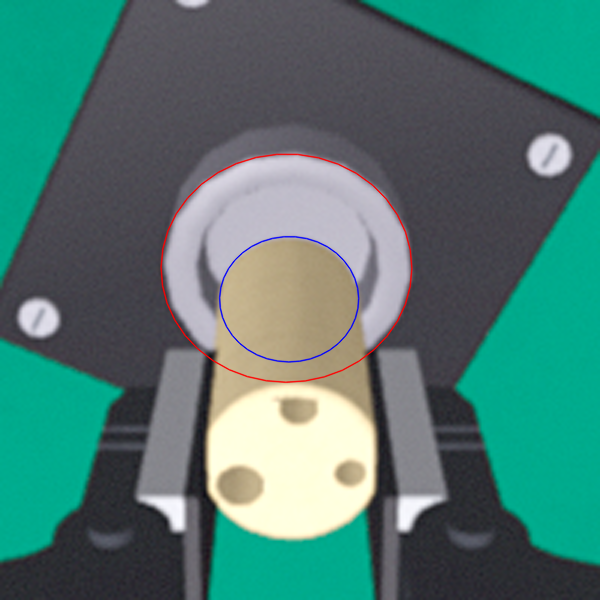

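Request:
play_rows:
  moves:
    - [[0.001,0,-0.03],0,1]
    - [[0.001,0,-0.055],0,1]
    - [[0.001,0,-0.072],0,1]
    - [[0.001,0,-0.077],0,1]
    - [[0.001,0,-0.077],0,1]

```text
clock: 25.6
position: [635.8, -80.1, 207.3]
ee_rot: [-0.004, 1.0, 0.003, 0.012]
contact_force: [-0.7, -0.2, -0.3]
gripper_width: 19.6
```

Run:
```python
from h import *
s=arm.read_state();print(s['position'],s['contact_force'])
im=arm.get_image('wrist'); save(im,'w24')
im=arm.get_image('scene'); c=cv2.cvtColor(im['pixels'],cv2.COLOR_RGB2BGR)[170:260,280:380];cv2.imwrite('pics/s24.png',cv2.resize(c,None,fx=6,fy=6,interpolation=cv2.INTER_CUBIC))
```

```text
[635.83255996 -80.07426638 207.25090539] [-0.68666826 -0.20524666 -0.26734562]
```

View pics/s24.png

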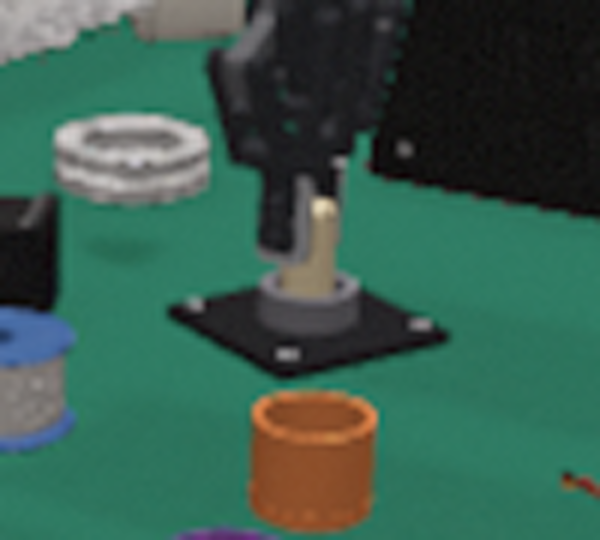

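View pics/w24.png

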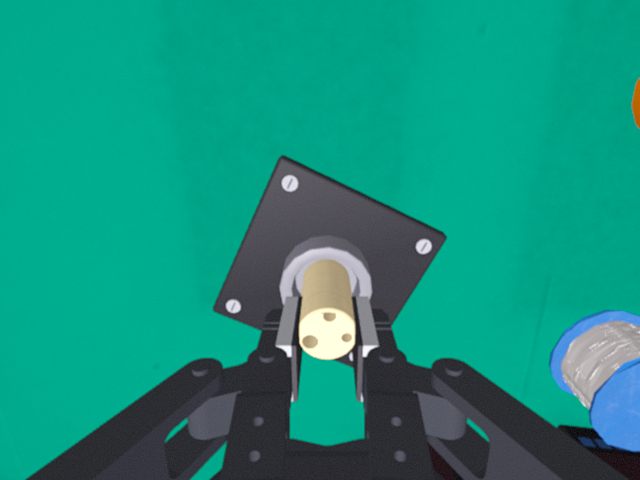

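Request:
play_rows:
  moves:
    - [[0,0,-0.002],0,0.5]
    - [[0,0,-0.002],0,0.1]
    - [[0,0,-0.002],0,0]
    - [[0,0,-0.002],0,0]
    - [[0,0,0.05],0,0]
    - [[0,0,0.2],0,0]
    - [[-0.1,0.15,0.4],0,-0.3]
    - [[-0.1,0.2,0.55],0,-0.3]
    - [[-0.1,0.2,0.6],0,-0.3]
    - [[-0.1,0.2,0.6],0,-0.3]

```text
clock: 26.95
position: [605.7, -20.0, 389.6]
ee_rot: [-0.004, 1.0, 0.004, 0.014]
contact_force: [-0.4, -0.6, -1.8]
gripper_width: 55.7
```

Run:
```python
from h import *
s=arm.read_state();print(s['position'],s['contact_force'])
im=arm.get_image('wrist'); save(im,'w25')
print(fit(im,[635,-79],11,24,55,'brass',name='f25',pad=6),fit(im,[635,-79],11,55,55,'brass',pad=6))
c=cv2.cvtColor(im['pixels'],cv2.COLOR_RGB2BGR); 
P=circ(im,[635,-79,30],60); o=np.maximum(P.min(0),0).astype(int); c=c[o[1]:o[1]+130,o[0]:o[0]+130]; c=cv2.resize(c,None,fx=3,fy=3,interpolation=cv2.INTER_CUBIC)
for z,r in ((22,21),(55,11)): cv2.polylines(c,[np.round(((circ(im,[635,-79,z],r)-o+.5)*3-.5)*16).astype(np.int32)],True,(0,0,255),1,cv2.LINE_AA,4)
im=arm.get_image('scene'); save(im,'s25'); d=cv2.cvtColor(im['pixels'],cv2.COLOR_RGB2BGR)[180:245,300:365]; d=cv2.resize(d,None,fx=6,fy=6,interpolation=cv2.INTER_CUBIC)
for z,r in ((22,21),(55,11)): cv2.polylines(d,[np.round(((circ(im,[635,-79,z],r)-[300,180]+.5)*6-.5)*16).astype(np.int32)],True,(0,0,255),1,cv2.LINE_AA,4)
cv2.imwrite('pics/o25.png',np.hstack([cv2.resize(c,(390,390)),d]))
nest(im,'o25s',[190,210],110)
im=arm.get_image('top'); save(im,'t25'); print(fit(im,[434.6,327],13,0,45,'brass'))
```

```text
[605.68137104 -19.99769052 389.57295954] [-0.36758433 -0.60126945 -1.76737301]
([635.8, -79.2], np.float64(0.843)) ([629.3, -75.9], np.float64(0.607))
([434.7, 326.9], np.float64(0.924))
```

View pics/o25.png

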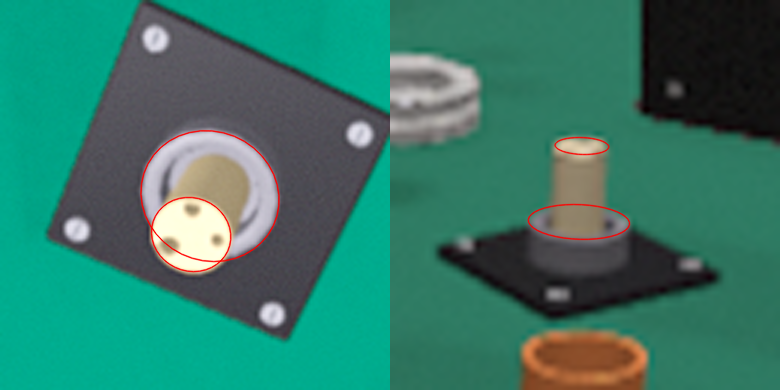

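View pics/s25.png

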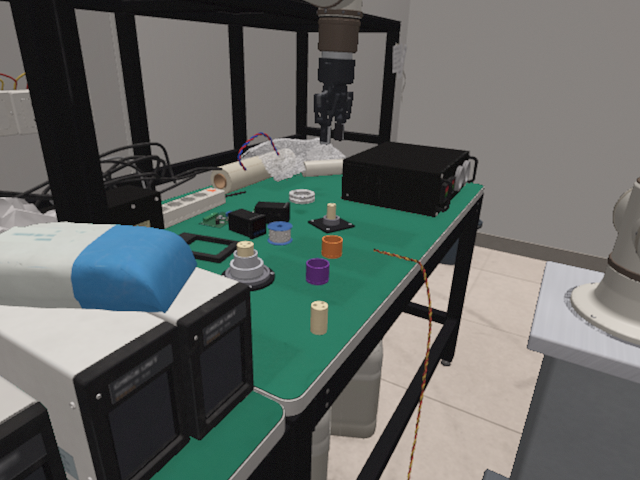

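View pics/w25.png

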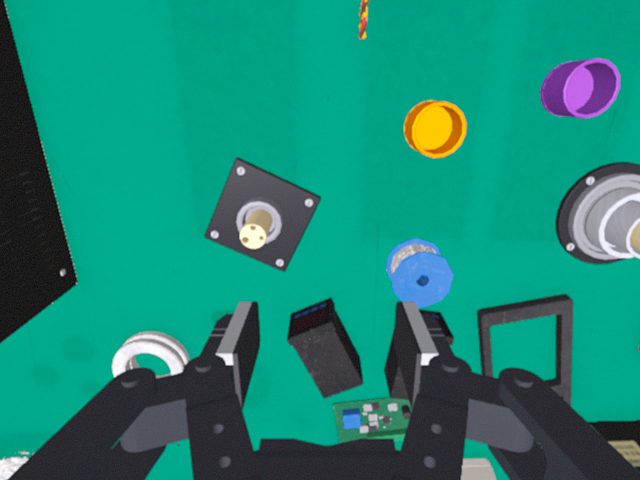

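The slim insert stands upright and fully down in the socket. The nest is intact, and the spool, bottle and middle insert haven't moved. The gripper is clear at z 390, so I'm handing the job in.

```bash
python3 -c "
from bench import arm
print(arm.job_done())"
```

```text
the job is handed in; nothing more can be done
None
```

I built the nest in the round stand in the order asked: wide cup, narrow aluminium cup, then the thickest insert. The slimmest insert went into the square stand's socket. I released everything and handed the job in at about 27 s with the gripper clear. `job_done()` reports no verdict, so the checks below are my own camera measurements.

- **Nest:** the wide cup fitted about 1.4 mm from the dish centre, the narrow cup about 1 mm from the wide cup, and the thick insert within about 1 mm of the narrow cup. In the wrist and scene pictures the rims lay on the circles predicted for fully seated parts.
- **Slim insert:** it fitted about 1 mm from the socket centre, upright, with its top at the seated height in the wrist and scene views.
- **Left alone:** the middle insert measured unmoved, at (434.7, 326.9) against (434.6, 327.0) at the start. The gripper came near neither the spool nor the bottle. The spool looked undisturbed in the last pictures, but I didn't measure either.
- **Weak or failed checks:**
  - Some automatic rim fits were weak because bright aluminium sat against bright aluminium, so I judged the narrow cup's rim from picture overlays.
  - Fitting only the top face of the slim insert failed, while the fit to its whole outline was fine.
  - The top and wrist cameras disagreed by 2 to 4 mm in y, so I used wrist values throughout.

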